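# Send a sample puck round the track to the reader

### The job

Push the sample puck that sits in the L-shaped slot of the bench-top track along the slot to the corner, then round the corner and along the second leg until it is fully home at the slot's end, in front of the reader head. Only push it with the fingertips: do not lift it, tip it or carry it, and leave the parked puck, the bottle and the slide box where they stand. Finish with the hand clear of everything.

Things in the scene. Friction and masses are not known exactly. Their poses are not given: they have to be found in the camera images.
- track: Fixed plate on the bench, 190 x 150 x 36 mm, aluminium top; origin: centre of its underside, z up. L-shaped slot 13 mm wide in the top: first leg along the track's +x, 100 mm; second along its +y, 70 mm (centre lines). A white reader head, 60 wide, 12 thick (track y 75 to 87 mm), rises 50 mm above the top beyond the slot's end. Place and yaw (up to 63 degrees either way) vary.
- slot_start (a point): Point on the slot's centre line at the free end of the first leg, level with the track's top; at (-55, -30, 36) mm in the track's frame.
- slot_corner (a point): Point on the slot's centre line at the corner, level with the top; at (45, -30, 36) mm in the track's frame.
- slot_end (a point): Point on the slot's centre line at the end of the second leg, in front of the reader head, level with the top; at (45, 40, 36) mm in the track's frame. The puck's axis stands within 1.5 mm of this point when home.
- puck: Sample puck in the slot: grey disc 52 mm across, 20 high, on its axis the neck and 18 mm wide white cap of a sample cup, to 36 mm; about 150 g. Origin: centre of the disc's underside, on the track's top. A 10 mm pin below runs in the slot (1.5 mm play each side), headed so it cannot come out. Starts on the first half of leg one; slides with about 1 N and stays where left. Best pushed on the disc's side.
- parked_puck: A second puck of the same look without a pin, standing loose on the track's top inside the bend of the L; origin at the centre of its underside. Leave it alone.
- reagent_bottle: White capped bottle, 52 mm in diameter, 105 mm high, standing on the bench to one side of the track; origin at the centre of its underside. Leave it alone.
- slide_box: Black closed slide box, 85 x 55 x 32 mm, on the bench to one side of the track; origin at the centre of its underside. Leave it alone.
Not all that is in view belongs to the job. What is shaped like the track but brown is not meant.

How it is judged:
On the way, in this order (a step that is already met when the one before it is completed fails the run):
1. the puck has been pushed along the first leg to the corner (x of puck in the frame of track above 0.038 m and y of puck in the frame of track below -0.022 m).
2. the puck is at the end of the second leg (y of puck in the frame of track above 0.035 m and x of puck in the frame of track above 0.04 m), for 0.1 s.
At the end, for the whole second after the job is handed in: The puck stands upright and at rest on the track with its axis within 5 mm of the end of the slot's second leg, its disc flat on the track's top (within 3 mm) (horizontal distance between puck and slot_end below 0.005 m and z of puck in the frame of track between 0.033 and 0.039 m and angle between puck's own z axis and vertical below 0.1 rad and linear speed of puck below 0.01 m/s); the robot touches nothing.
It fails at once if the puck is lifted more than 4 mm off the track (z of puck in the frame of track above 0.04 m).
It fails at once if the puck is tipped more than about 17 degrees (angle between puck's own z axis and vertical above 0.3 rad).
It fails at once if the parked puck is moved more than 10 mm or tipped (distance of parked_puck from where it was at the start of the episode above 0.01 m or angle between parked_puck's own z axis and vertical above 0.3 rad).
It fails at once if the reagent bottle is moved more than 10 mm or tipped (distance of reagent_bottle from where it was at the start of the episode above 0.01 m or angle between reagent_bottle's own z axis and vertical above 0.3 rad).
It fails at once if the slide box is moved more than 10 mm or tipped (distance of slide_box from where it was at the start of the episode above 0.01 m or angle between slide_box's own z axis and vertical above 0.3 rad).
It also fails if it takes over 51 s, if anything falls off the work surface, if the arm or the gripper's body presses on something with over 40 N, if the wrist force passes 120 N, or if a joint passes its speed limit or range.

### The arm

A 6-joint arm with a two-finger parallel gripper is mounted at the origin on the work surface. World frame = base frame: x ahead of the robot, y to its left, z up, the work surface at z = 0. Lengths are in m, angles in rad, forces in N, time in s.
With the tool pointing down it reaches from about 0.375 to 0.9 m from the base axis. Payload 3.1 kg.
Tool frame: the origin (TCP) lies midway between the tips of the shut fingers; the grasp point (between the pads) lies 19 mm behind it; z points along the fingers, y is the direction in which the jaws open and shut (so a half turn about z gives the same grasp; the last joint's range is limited). The gripper opens to 85 mm and grips with 20 to 120 N. Pads are 22 mm wide; open, the fingers measure 114 mm over their backs; the gripper's body (76 mm by 85 mm) begins 54 mm behind the grasp point. The pads swing forward as they close: fully open they stand 13 mm farther back than shut.
Start: joints at [0.922, 0.527, 1.433, -0, 1.181, -0.178], TCP at [0.283, 0.557, 0.231] pointing down, gripper open.
Joint ranges: [-3.08, 3.08], [-0.75, 2.2], [0.22, 2.44], [-1.43, 4.57], [0, 2.65], [-2.85, 2.85]. Speed limits (rad/s): [2.79, 2.79, 3.14, 3.14, 3.14, 3.14].

### API

Orientations are given as [roll, pitch, yaw] about the fixed x, y, z axes, in that order (R = Rz(yaw) Ry(pitch) Rx(roll)).
In Python, from cell import get_state, get_image, calibration, hand_in, look_for, silhouettes, place_of gives the robot as it stands. The module is installed in compiled form; this text tells all that it offers.
- The arm moves only by the shell command python3 -m jog 'ROWS' [FORCE]. ROWS is JSON, a list of rows, each an object with "angular": the turn, a rotation vector about the world's x, y, z in rad, a list of three; "linear": the shift along the world's x, y, z in mm, a list of three; "claw": the closure, from -1 (fully open) to 1 (shut). A call has 1 to 12 rows; each row is the pose to reach, as a shift and turn from the pose measured when the call began; what a row does not reach only later rows make up. A row lasts 1/8 s, in which the tool goes at most 62.5 mm and 10.7 degrees, less where a joint would pass 70% of its speed; a pose out of reach is approached as far as the arm can. A call with a gripper value outside its range is refused whole. The fingers move at their own pace and stop on an object; FORCE is the grip in N (left out, the last holds). Time passes only in rows, so rows that repeat a pose let the fingers close. It gives the time, the measured TCP pose, the force and the opening at its end, in the units of the state.
- get_state(): the state, without advancing time (a new reading comes with each control period).
- get_image(name): name is "scene" or "side" or "wrist"; returns the picture (384x512x3 uint8, red, green, blue); there is no depth.
- calibration(name): a dict with "fx", "fy", "cx", "cy" (pixels), "view" (4x4, takes a point from world to camera coordinates). Camera axes: x right, y up, looking along -z (the intrinsics and any distortion apply to the point x, -y, -z); pixel columns grow to the right and rows downward; lengths in m; the calibration is good to about 2 mm. A picture is of the moment at which its call begins: read the wrist's pose just before it. calibration takes no time and is no camera call; for the wrist camera it gives the pose at the moment of the call.
- hand_in(): hands the job in, once; it reports no verdict.
Trained networks look in the newest picture that a camera, given by its name, has taken for a name from the list of things; names that differ only in an ending like _2 or _b are one class to them, and where a whole thing is asked for, a point or a joint stands for the part that bears it (a point fixed in the world has none). Each returns a list of dicts, best first, with "p" (0 to 1); they miss things now and then, are a little off and sometimes report something else, mostly with a low value. They report only what shows in the picture. A call takes as long as a camera call. They do not tell look-alikes from the thing itself.
- look_for(target, camera): "pixel" ([row, column] in pixels, amid what is visible of it).
- silhouettes(target, camera): "pixels" (384x512 bool, what is visible of it) and "pixel" ([row, column] in pixels, amid what is visible of it).
- place_of(target, camera): "pixel" ([row, column] in pixels: a listed point, or the origin of a listed thing).
The state is a dict: "clock": time; "joint_pos": joint angles; "qd": joint speeds; "joint_efforts": joint torques, N m; "tcp_pos": TCP position; "eef_rot": TCP orientation; "ft_force": force on the tool from outside, world axes, zero at the start; "wrist_torque": the same for the moment, N m; "gripper_width": finger opening in m.
Only numpy, scipy, OpenCV 4.12 (cv2) and the standard library are available. Lean on these libraries where they do the work, as an engineer would, in place of code of your own. Each camera call takes 0.05 s, during which the arm holds its last target.

## Working session

There is one attempt and no reset: what is moved stays moved. The work goes in short steps, Python scripts to look and compute and a shell command to move; the robot and the scene stay as the last step left them, time stands still between calls to the robot, and variables do not carry over. Pictures are saved under pics/ and viewed, and the job is handed in when it is done.

```bash
mkdir -p pics
python3 - <<'E'
from cell import *
import cv2
s=get_state();print(s)
for n in ["scene","side","wrist"]:
    im=get_image(n);cv2.imwrite(f"pics/a_{n}.png",im[:,:,::-1])
    c=calibration(n);print(n,c)
    for t in ["track","puck","slot_start","slot_corner","slot_end","reagent_bottle","slide_box"]:
        print(t,[(round(d["p"],2),[round(float(x),1) for x in d["pixel"]]) for d in place_of(t,n)[:4]])
print(get_state()["clock"])
E
```

```text
{'clock': 0.0, 'joint_pos': array([ 9.22504775e-01,  5.28485424e-01,  1.43392422e+00, -8.89112723e-07,
        1.18138580e+00, -1.78520514e-01]), 'qd': array([-4.86563798e-04, -1.83041272e-05, -2.18844020e-05,  5.08965902e-04,
       -2.99736396e-04, -1.03768762e-03]), 'joint_efforts': array([ 5.09034944e-04, -4.42336321e+01, -1.78030479e+01, -1.49494545e-04,
        8.20746442e-03,  9.39355857e-06]), 'tcp_pos': array([0.282467  , 0.55671531, 0.23031482]), 'eef_rot': array([-3.13942473e+00, -3.90348031e-04,  2.67182153e+00]), 'ft_force': array([-0.14983822,  0.57833112, -0.575882  ]), 'wrist_torque': array([ 0.07154938, -0.07011412,  0.00247743]), 'gripper_width': 0.08515807622880639}
scene {'fx': 380.1164203784565, 'fy': 380.1164203784565, 'cx': 258.2903917773906, 'cy': 197.6602948063445, 'view': array([[ 0.07773395,  0.99691078,  0.01124006, -0.02870362],
       [-0.82307598,  0.05780911,  0.56498145,  0.42204584],
       [ 0.56258632, -0.05316967,  0.82502704, -1.36659269],
       [ 0.        ,  0.        ,  0.        ,  1.        ]])}
track [(0.95, [283.2, 341.9]), (0.67, [148.8,
[... 1059 characters left out ...]
, (0.92, [258.4, 211.4]), (0.82, [203.4, 302.5]), (0.52, [218.0, 307.8])]
reagent_bottle [(0.69, [177.7, 160.2])]
slide_box [(0.78, [307.5, 304.8])]
wrist {'fx': 285.9236914363197, 'fy': 285.9236914363197, 'cx': 252.26652735335867, 'cy': 187.74307832283654, 'view': array([[ 4.52580679e-01,  8.91723336e-01,  4.70461669e-04,
        -6.25727632e-01],
       [-8.59375901e-01,  4.36303919e-01, -2.66668242e-01,
         3.39616564e-02],
       [-2.37999559e-01,  1.20284590e-01,  9.63788269e-01,
        -3.77221836e-01],
       [ 0.00000000e+00,  0.00000000e+00,  0.00000000e+00,
         1.00000000e+00]])}
track []
puck []
slot_start []
slot_corner []
slot_end []
reagent_bottle []
slide_box []
1.2
```

View pics/a_scene.png

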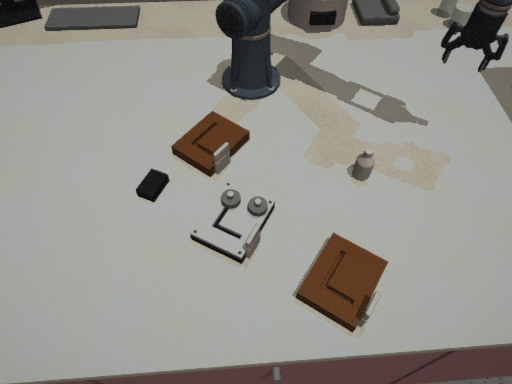

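View pics/a_side.png

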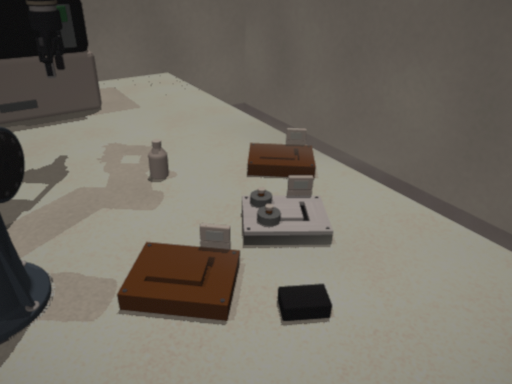

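The grey track is at scene (228,233). The slotted puck is near its start at (200,231), the parked puck at (207,257), and the reader at (240,252). The brown plates are decoys. Next I'll fit the pose from both cameras.

```bash
cat > h.py <<'E'
import numpy as np, cv2
from scipy.optimize import least_squares
from cell import *
def proj(c,P):
    P=np.atleast_2d(P);V=c["view"];q=P@V[:3,:3].T+V[:3,3]
    x,y,z=q[:,0],-q[:,1],-q[:,2]
    return np.c_[c["cy"]+c["fy"]*y/z, c["cx"]+c["fx"]*x/z]   # row,col
def unproj(c,rc,z):
    V=c["view"];R=V[:3,:3];o=-R.T@V[:3,3]
    d=R.T@np.array([(rc[1]-c["cx"])/c["fx"],-(rc[0]-c["cy"])/c["fy"],-1.])
    return o+d*(z-o[2])/d[2]
def T2W(p,pts):
    pts=np.atleast_2d(np.array(pts,float));c,s=np.cos(p[2]),np.sin(p[2])
    return np.c_[p[0]+c*pts[:,0]-s*pts[:,1],p[1]+s*pts[:,0]+c*pts[:,1],pts[:,2]]
def W2T(p,P):
    d=np.array(P[:2])-p[:2];c,s=np.cos(p[2]),np.sin(p[2]);return np.array([c*d[0]+s*d[1],-s*d[0]+c*d[1]])
PT={"track":(0,0,0),"slot_start":(-.055,-.03,.036),"slot_corner":(.045,-.03,.036),"slot_end":(.045,.04,.036)}
E
python3 - <<'E'
from h import *
cs,cd=calibration("scene"),calibration("side")
S={"track":(227.9,233.5),"slot_start":(197,233.3),"slot_corner":(221.9,214.2),"slot_end":(238.6,237.1)}
D={"track":(225.2,279.2),"slot_start":(221.2,255.5),"slot_corner":(219.1,308.4),"slot_end":(203.4,302.5)}
def res(p):
    r=[]
    for c,O in ((cs,S),(cd,D)):
        for k in O: r+=list((proj(c,T2W(p,PT[k]))[0]-O[k]))
    return r
for k in S: print(k,unproj(cs,S[k],PT[k][2]),unproj(cd,D[k],PT[k][2]))
best=min((least_squares(res,[.6,0,y],loss="soft_l1") for y in (-1,0,1)),key=lambda r:r.cost)
print(best.x,np.round(best.fun,1))
for k in PT: print(k,T2W(best.x,PT[k]))
for n,c,rc in(("puck",cs,(200.7,231.1)),("puck",cd,(217.1,267)),): 
    w=unproj(c,rc,.036);print(n,w,W2T(best.x,w))
for t in("puck","parked_puck"):
  for n,c in(("scene",cs),("side",cd)):
    get_image(n)
    for d in place_of(t,n):
        w=unproj(c,d["pixel"],.036);print(t,n,d["p"],d["pixel"],w,W2T(best.x,w))
for n,c,rc in(("bottle",cs,(171.5,358.9)),("box",cs,(186.6,154.3)),("bottle",cd,(177.7,160.2)),("box",cd,(307.5,304.8))): print(n,unproj(c,rc,0))
for n in("scene","side"):
    im=cv2.imread(f"pics/a_{n}.png");c=cs if n=="scene" else cd
    cen=proj(c,T2W(best.x,(0,0,.036)))[0]
    k=5;M=np.array([[k,0,400-k*cen[1]],[0,k,300-k*cen[0]]]);o=cv2.warpAffine(im,M,(800,600),flags=cv2.INTER_CUBIC)
    for q in [(-.095,-.075,.036),(.095,-.075,.036),(.095,.075,.036),(-.095,.075,.036)]+[PT[k] for k in("slot_start","slot_corner","slot_end")]:
        r=proj(c,T2W(best.x,q))[0];cv2.circle(o,(int(k*r[1]+M[0,2]),int(k*r[0]+M[1,2])),4,(0,0,255),1)
    cv2.imwrite(f"pics/b_{n}.png",o)
E
```

```text
track [ 0.6055034  -0.08524225  0.        ] [ 0.58610338 -0.0804814   0.        ]
slot_start [ 0.52959543 -0.08114028  0.036     ] [ 0.51736894 -0.08141214  0.036     ]
slot_corner [ 0.60474042 -0.13390364  0.036     ] [ 0.62174578 -0.13668733  0.036     ]
slot_end [ 0.65804781 -0.07675307  0.036     ] [ 0.65430045 -0.07822419  0.036     ]
[ 0.59319222 -0.08512075 -0.58772408] [-4.  -0.1  0.3  0.6  3.1 -0.4 -1.8 -0.1  0.   3.7 -2.2  4.5  0.7 -3.1
 -0.1 -0.9]
track [[ 0.59319222 -0.08512075  0.        ]]
slot_start [[ 0.5307869  -0.07959113  0.036     ]]
slot_corner [[ 0.61400738 -0.13503797  0.036     ]]
slot_end [[ 0.65282017 -0.07678363  0.036     ]]
puck [ 0.54131274 -0.08756314  0.036     ] [-0.04182011 -0.0307981 ]
puck [ 0.54840449 -0.08151347  0.036     ] [-0.03927268 -0.02183139]
puck scene 0.86 [200.4, 231.7] [ 0.54044852 -0.08590883  0.036     ] [-0.04345659 -0.02990056]
puck side 0.69 [215.4, 268.7] [ 0.55573463 -0.07791732  0.036     ] [-0.03516645 -0.01477432]
parked_puck side 0.72 [203.0, 259.3] [ 0.56861648 -0.0231105   0.036     ] [-0.05483477  0.03797875]
bottle [0.43861067 0.29608968 0.        ]
box [ 0.45245652 -0.30717673  0.        ]
bottle [0.44811495 0.27917981 0.        ]
box [ 0.46667308 -0.31036575  0.        ]
```

View pics/b_scene.png

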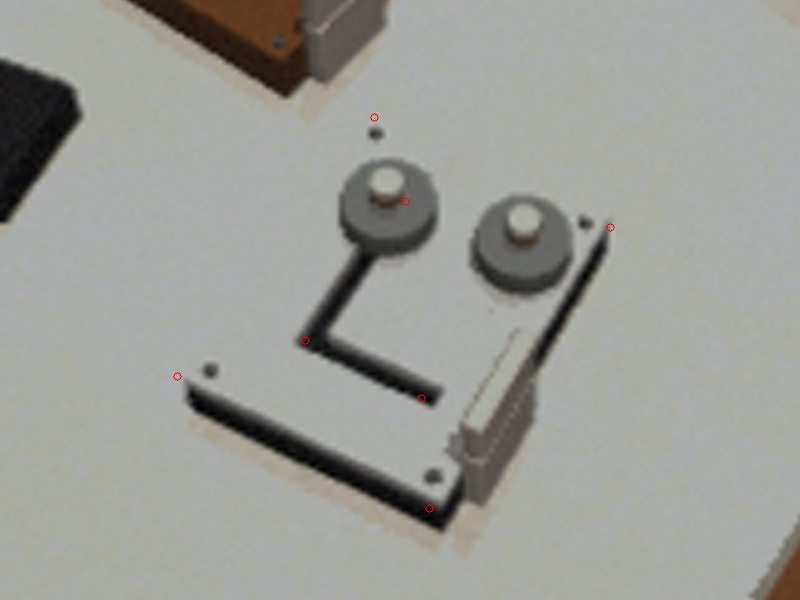

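View pics/b_side.png

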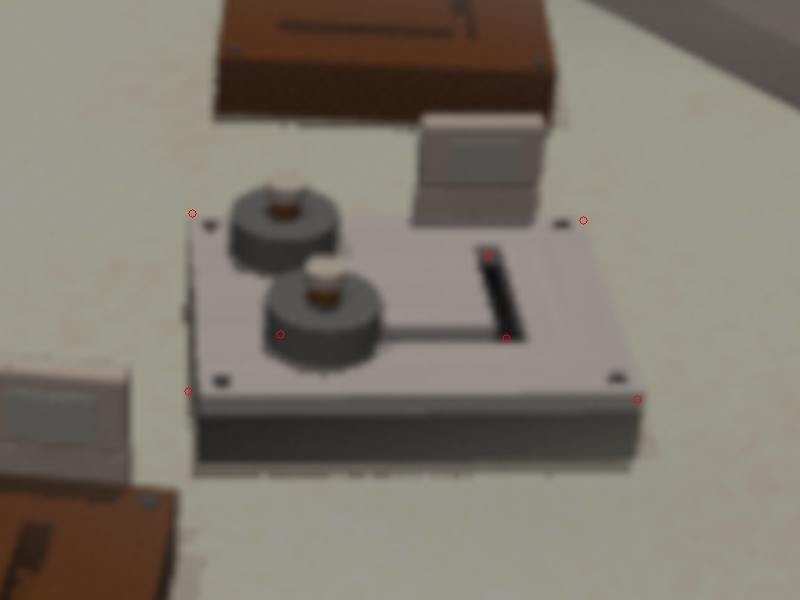

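Run:
```python
from h import *
cs,cd=calibration("scene"),calibration("side")
p0=np.array([0.59319222,-0.08512075,-0.58772408]);k=5
def back(c,z): 
    cen=proj(c,T2W(p0,(0,0,.036)))[0]; return ((z[1]-300)/k+cen[0],(z[0]-400)/k+cen[1])
A=.095;B=.075
obs=[(cs,(A,-B,.036),(187,382)),(cs,(A,B,.036),(443,517)),(cs,(-A,B,.036),(608,234)),(cs,(.0455,-.0365,.036),(303,343)),
(cd,(-A,-B,.036),(196,402)),(cd,(A,-B,.036),(642,391)),(cd,(-A,B,.036),(190,215)),(cd,(A,B,.036),(583,222)),(cd,(-A,-B,0),(196,465)),(cd,(A,-B,0),(632,462))]
obs=[(c,q,back(c,z)) for c,q,z in obs]
f=lambda p:np.concatenate([proj(c,T2W(p,q))[0]-np.array(o) for c,q,o in obs])
r=least_squares(f,p0,loss="soft_l1");print(r.x,np.round(r.fun.reshape(-1,2),1))
np.save("p.npy",r.x);p=r.x
for n in PT: print(n,T2W(p,PT[n]))
for n,c in(("scene",cs),("side",cd)):
  # puck caps: z=.072
  for nm,z in (("puck",(387,180)if n=="scene" else (325,268)),("parked",(523,220)if n=="scene" else(287,186))):
    w=unproj(c,back(c,z),.0705);print(n,nm,w,W2T(p,w))
```

```text
[ 0.59562711 -0.08371866 -0.56002531] [[ 0.7 -0.9]
 [-1.  -0.7]
 [-1.4  0.6]
 [-0.2 -1. ]
 [-2.   0.2]
 [ 0.3  0.2]
 [-0.3  0.1]
 [-1.4 -0.7]
 [-0.8 -0.1]
 [-0.3  0.2]]
track [[ 0.59562711 -0.08371866  0.        ]]
slot_start [[ 0.53309259 -0.07991949  0.036     ]]
slot_corner [[ 0.61781675 -0.13304025  0.036     ]]
slot_end [[ 0.65500129 -0.07373334  0.036     ]]
scene puck [ 0.54002434 -0.08831075  0.0705    ] [-0.04466963 -0.03342723]
scene parked [ 0.5703278  -0.01886804  0.0705    ] [-0.05588377  0.04150496]
side puck [ 0.54595542 -0.089112    0.0705    ] [-0.03921894 -0.03095545]
side parked [ 0.57387976 -0.02142307  0.0705    ] [-0.05151715  0.04122706]
```

Run:
```python
from h import *
p=np.load("p.npy");s=get_state()
for q in [(-.088,-.03,.2),(-.088,-.03,.041),(.019,-.03,.041),(.045,-.075,.041)]:
    w=T2W(p,q)[0];print(q,w,(w-s["tcp_pos"])*1000)
print("dyaw",p[2]+np.pi-s["eef_rot"][2])
V=calibration("wrist")["view"];o=-V[:3,:3].T@V[:3,3];print("cam rel",o-s["tcp_pos"],-V[2,:3])
print(unproj(calibration("scene"),(150,217),.036))
```

```text
(-0.088, -0.03, 0.2) [ 0.50513361 -0.06238964  0.2       ] [ 222.22599847 -619.69753845  -31.28439123]
(-0.088, -0.03, 0.041) [ 0.50513361 -0.06238964  0.041     ] [ 222.22599847 -619.69753845 -190.28439123]
(0.019, -0.03, 0.041) [ 0.59578847 -0.11922885  0.041     ] [ 312.88085693 -676.53675588 -190.28439123]
(0.045, -0.075, 0.041) [ 0.59391241 -0.17116613  0.041     ] [ 311.00479652 -728.47402956 -190.28439123]
dyaw -0.09025571663959076
cam rel [-0.06030707  0.03122591  0.14159958] [ 0.2379703  -0.12032295 -0.96379071]
[ 0.35678641 -0.12252334  0.036     ]
```

```bash
python3 -m jog '[{"linear":[20,-56,0],"angular":[0,0,-0.02],"claw":1},{"linear":[41,-113,0],"angular":[0,0,-0.05],"claw":1},{"linear":[61,-170,0],"angular":[0,0,-0.09],"claw":1},{"linear":[81,-227,0],"angular":[0,0,-0.09],"claw":1},{"linear":[101,-283,0],"angular":[0,0,-0.09],"claw":1},{"linear":[121,-340,0],"angular":[0,0,-0.09],"claw":1},{"linear":[141,-396,0],"angular":[0,0,-0.09],"claw":1},{"linear":[162,-453,0],"angular":[0,0,-0.09],"claw":1},{"linear":[182,-510,-10],"angular":[0,0,-0.09],"claw":1},{"linear":[202,-566,-20],"angular":[0,0,-0.09],"claw":1},{"linear":[222,-620,-30],"angular":[0,0,-0.09],"claw":1},{"linear":[222,-620,-30],"angular":[0,0,-0.09],"claw":1}]' 40
```

```text
clock: 3.1
tcp_pos: [0.5068, -0.0668, 0.2009]
eef_rot: [-3.141, 0.002, 2.576]
ft_force: [-0.2, 0.2, 0.4]
gripper_width: -0.0002
```

Run:
```python
from h import *
p=np.load("p.npy");print(get_state()["tcp_pos"],np.abs(get_state()["qd"]).max());c=calibration("wrist");im=get_image("wrist")
for t in ["track","puck","slot_start","slot_corner","slot_end"]:
    for d in place_of(t,"wrist")[:3]:
        w=unproj(c,d["pixel"],0 if t=="track" else .036);print(t,round(d["p"],2),np.round(d["pixel"],1),w,W2T(p,w))
o=im[:,:,::-1].copy()
for q in [(-.095,-.075,.036),(.095,-.075,.036),(.095,.075,.036),(-.095,.075,.036)]+[PT[k] for k in("slot_start","slot_corner","slot_end")]:
    r=proj(c,T2W(p,q))[0];cv2.circle(o,(int(round(r[1])),int(round(r[0]))),3,(0,0,255),1)
cv2.imwrite("pics/c.png",cv2.resize(o,None,fx=1.5,fy=1.5,interpolation=cv2.INTER_CUBIC)); np.save("c.npy",c,allow_pickle=True)
```

```text
[ 0.50680387 -0.06682293  0.20087638] 0.06722639776991103
track 0.96 [55.1 98.8] [ 0.31169727 -0.14225153  0.        ] [-0.20946408 -0.20041719]
track 0.74 [227.2 275.1] [ 0.59064476 -0.08427418  0.        ] [-0.00392615 -0.00311733]
puck 0.96 [208.1 251.6] [ 0.54147942 -0.08895009  0.036     ] [-0.04309721 -0.03319595]
slot_start 0.88 [194.1 249.9] [ 0.52645255 -0.08165817  0.036     ] [-0.05970212 -0.03500032]
slot_corner 0.92 [289.6 504.2] [0.79867029 0.11733972 0.036     ] [0.06522289 0.27820313]
slot_corner 0.88 [88.1 52.7] [ 0.32475055 -0.19008233  0.036     ] [-0.17299671 -0.23400743]
slot_end 0.82 [274.9 309.1] [ 0.65152673 -0.07604993  0.036     ] [0.04328681 0.03619157]
slot_end 0.72 [ 98.2 121.9] [ 0.36992342 -0.13711634  0.036     ] [-0.16286031 -0.16513627]
```

View pics/c.png

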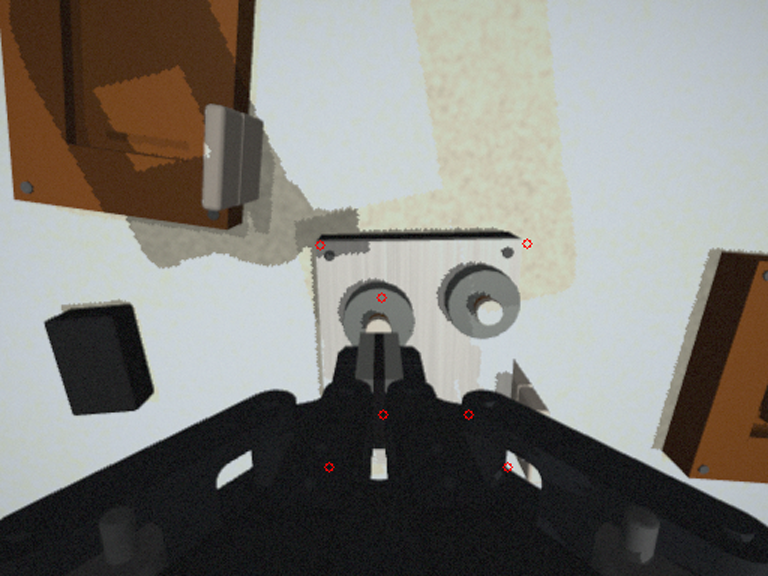

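Run:
```python
from h import *
p=np.load("p.npy");d=T2W(p,(-.002,-.0025,0))[0];p[:2]=d[:2];np.save("p2.npy",p);print(p)
s=get_state();print(s["tcp_pos"],W2T(p,s["tcp_pos"]))
for q in [(-.090,-.03,.042),(.019,-.03,.042)]:
    w=T2W(p,q)[0];print(q,w,(w-s["tcp_pos"])*1000)
print("dyaw",p[2]+np.pi-s["eef_rot"][2], np.cos(p[2]),np.sin(p[2]))
```

```text
[ 0.59260461 -0.08477435 -0.56002531]
[ 0.50432724 -0.06120604  0.20158042] [-0.08731193 -0.02692556]
(-0.09, -0.03, 0.042) [ 0.50041663 -0.06238291  0.042     ] [  -3.91060901   -1.17687231 -159.58042323]
(0.019, -0.03, 0.042) [ 0.59276597 -0.12028454  0.042     ] [  88.43873279  -59.07850501 -159.58042323]
dyaw -0.00230272466546122 0.8472416678585816 -0.5312076394821604
```

```bash
python3 -m jog '[{"linear":[-4,-1,-50],"angular":[0,0,0],"claw":1},{"linear":[-4,-1,-100],"angular":[0,0,0],"claw":1},{"linear":[-4,-1,-130],"angular":[0,0,0],"claw":1},{"linear":[-4,-1,-150],"angular":[0,0,0],"claw":1},{"linear":[-4,-1,-160],"angular":[0,0,0],"claw":1},{"linear":[-4,-1,-160],"angular":[0,0,0],"claw":1}]'
python3 - <<'E'
from h import *
p=np.load("p2.npy");s=get_state();print(s["tcp_pos"],W2T(p,s["tcp_pos"]),s["ft_force"])
for n in("side","scene"):
    im=get_image(n);c=calibration(n);cen=proj(c,T2W(p,(0,0,.036)))[0]
    k=5;M=np.array([[k,0,400-k*cen[1]],[0,k,300-k*cen[0]]]);o=cv2.warpAffine(im[:,:,::-1],M,(800,600),flags=cv2.INTER_CUBIC)
    cv2.imwrite(f"pics/d_{n}.png",o)
E
```

```text
clock: 4.15
tcp_pos: [0.5002, -0.0615, 0.0415]
eef_rot: [-3.142, -0.001, 2.585]
ft_force: [0.2, -0.1, 0.1]
gripper_width: -0.0001
[ 0.5002058  -0.06149295  0.04152707] [-0.09065138 -0.02935798] [ 0.24734436 -0.13224075  0.06825264]
```

View pics/d_side.png

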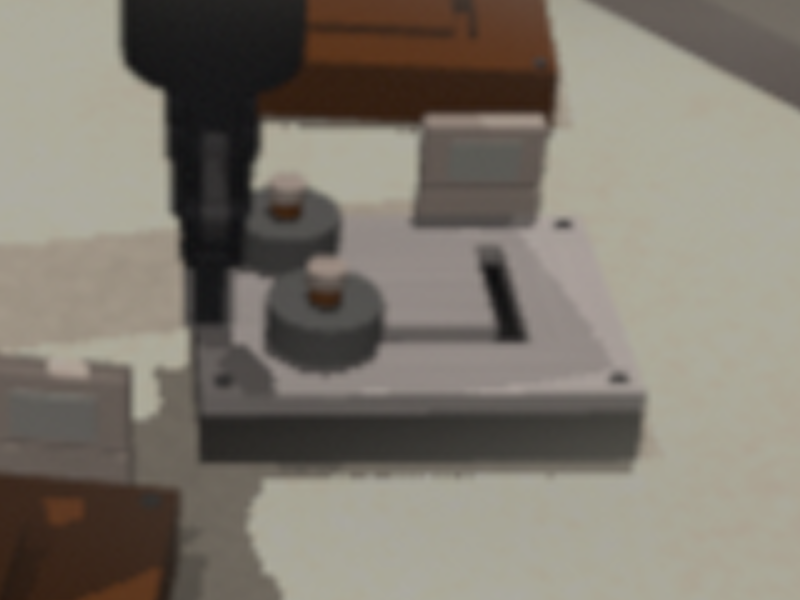

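View pics/d_scene.png

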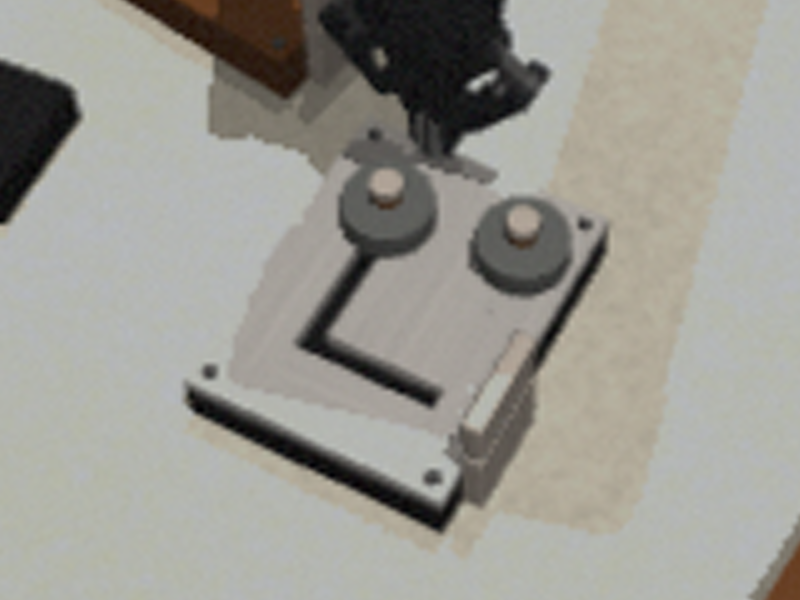

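The puck is clear ahead of the shut fingers: it is at side (325,320) and the tip is at (208,325). I'll start the first leg.

```bash
python3 -m jog '[{"linear":[8,-6,0],"angular":[0,0,0],"claw":1},{"linear":[15,-10,0],"angular":[0,0,0],"claw":1},{"linear":[22,-14,0],"angular":[0,0,0],"claw":1},{"linear":[30,-19,0],"angular":[0,0,0],"claw":1},{"linear":[38,-24,0],"angular":[0,0,0],"claw":1},{"linear":[47,-30,0],"angular":[0,0,0],"claw":1},{"linear":[55,-35,0],"angular":[0,0,0],"claw":1},{"linear":[64,-40,0],"angular":[0,0,0],"claw":1},{"linear":[72,-45,0],"angular":[0,0,0],"claw":1},{"linear":[80,-50,0],"angular":[0,0,0],"claw":1},{"linear":[80,-50,0],"angular":[0,0,0],"claw":1}]'
cat > look.py <<'E'
import sys
from h import *
p=np.load("p2.npy");s=get_state();print(s["clock"],s["tcp_pos"],W2T(p,s["tcp_pos"]),s["ft_force"])
for n in("side","scene"):
    im=get_image(n);c=calibration(n);cen=proj(c,T2W(p,(0,0,.036)))[0]
    for d in place_of("puck",n): w=unproj(c,d["pixel"],.036);print(n,round(d["p"],2),W2T(p,w))
    k=3.5;M=np.array([[k,0,200-k*cen[1]],[0,k,200-k*cen[0]]]);o=cv2.warpAffine(im[:,:,::-1],M,(400,400),flags=cv2.INTER_CUBIC)
    if n=="side": a=o
cv2.imwrite(f"pics/{sys.argv[1]}.png",np.hstack([a,o]))
E
python3 look.py e
```

```text
clock: 5.62
tcp_pos: [0.5824, -0.1129, 0.0425]
eef_rot: [3.141, 0.004, 2.584]
ft_force: [0.8, 0.2, -0.4]
gripper_width: 0.0001
5.625 [ 0.58235946 -0.11290995  0.0425075 ] [ 0.00626573 -0.02927996] [ 0.83594298  0.21862155 -0.395365  ]
side 0.8 [ 0.04149984 -0.02127687]
side 0.27 [0.04509164 0.03066095]
scene 0.53 [ 0.0398849  -0.02638047]
```

View pics/e.png

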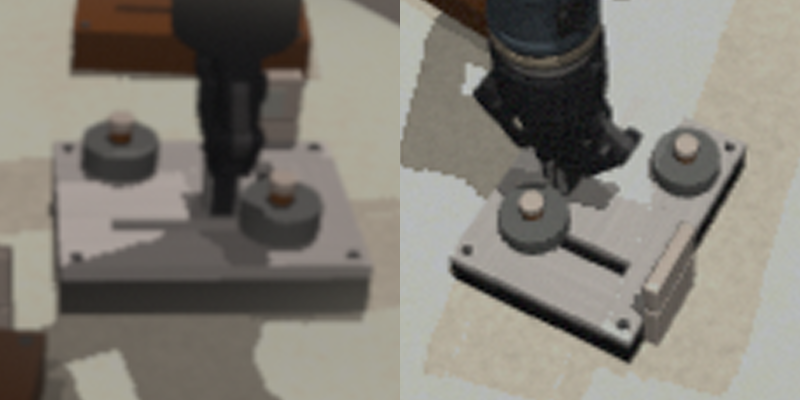

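```bash
python3 -m jog '[{"linear":[1,-0.6,0],"angular":[0,0,0],"claw":1},{"linear":[2,-1.2,0],"angular":[0,0,0],"claw":1},{"linear":[2,-1.2,0],"angular":[0,0,0],"claw":1}]'; python3 -m jog '[{"linear":[1,-0.6,0],"angular":[0,0,0],"claw":1},{"linear":[2,-1.2,0],"angular":[0,0,0],"claw":1},{"linear":[2,-1.2,0],"angular":[0,0,0],"claw":1}]'
```

```text
clock: 6.2
tcp_pos: [0.5829, -0.1133, 0.0424]
eef_rot: [3.141, 0.002, 2.585]
ft_force: [0.5, 0.4, 0.3]
gripper_width: 0.0001
clock: 6.58
tcp_pos: [0.5848, -0.1143, 0.0424]
eef_rot: [3.141, 0.001, 2.585]
ft_force: [-0.6, 1.3, 0.8]
gripper_width: 0.0002
```

```bash
python3 -m jog '[{"linear":[1,-0.6,0],"angular":[0,0,0],"claw":1},{"linear":[2,-1.2,0],"angular":[0,0,0],"claw":1},{"linear":[2,-1.2,0],"angular":[0,0,0],"claw":1}]'; python3 -m jog '[{"linear":[1,-0.6,0],"angular":[0,0,0],"claw":1},{"linear":[2,-1.2,0],"angular":[0,0,0],"claw":1},{"linear":[2,-1.2,0],"angular":[0,0,0],"claw":1}]'; python3 look.py f
```

```text
clock: 6.95
tcp_pos: [0.5855, -0.1148, 0.0422]
eef_rot: [3.142, -0.002, 2.585]
ft_force: [-4.7, 2.7, 3.0]
gripper_width: 0.0001
clock: 7.32
tcp_pos: [0.5854, -0.1149, 0.0421]
eef_rot: [-3.141, -0.007, 2.585]
ft_force: [-4.9, 3.5, 4.8]
gripper_width: -0.0
7.325 [ 0.58543803 -0.11485918  0.04205582] [ 0.00990947 -0.02929606] [-4.92664553  3.48478055  4.82395749]
side 0.58 [ 0.04396845 -0.03765471]
scene 0.68 [ 0.0419115  -0.03210745]
```

View pics/f.png

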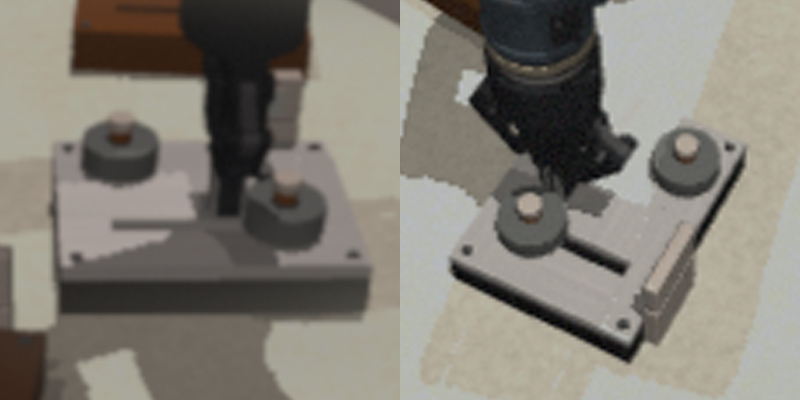

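Firm stop at x≈46.5 (6 N, tool at 9.9). The puck is at the corner, so I'll back off and go round to its −y side.

```bash
python3 -m jog '[{"linear":[-6,4,0],"angular":[0,0,0],"claw":1},{"linear":[-13,8,0],"angular":[0,0,0],"claw":1},{"linear":[-22,-7,0],"angular":[0,0,0],"claw":1},{"linear":[-32,-22,0],"angular":[0,0,0],"claw":1},{"linear":[-41,-37,0],"angular":[0,0,0],"claw":1},{"linear":[-41,-37,0],"angular":[0,0,0],"claw":1},{"linear":[-27,-46,0],"angular":[0,0,0],"claw":1},{"linear":[-13,-55,0],"angular":[0,0,0],"claw":1},{"linear":[1.5,-63.5,0],"angular":[0,0,0],"claw":1},{"linear":[1.5,-63.5,0],"angular":[0,0,0],"claw":1},{"linear":[1.5,-63.5,0],"angular":[0,0,0],"claw":1}]'; python3 look.py g
```

```text
clock: 8.9
tcp_pos: [0.5861, -0.1777, 0.0418]
eef_rot: [-3.141, -0.009, 2.585]
ft_force: [-0.1, 1.0, 0.3]
gripper_width: 0.0
8.9 [ 0.58606572 -0.17774026  0.04178691] [ 0.04384419 -0.0822381 ] [-0.06961223  0.95215628  0.27607518]
side 0.42 [ 0.0490275 -0.024895 ]
scene 0.54 [ 0.04913625 -0.03041505]
```

View pics/g.png

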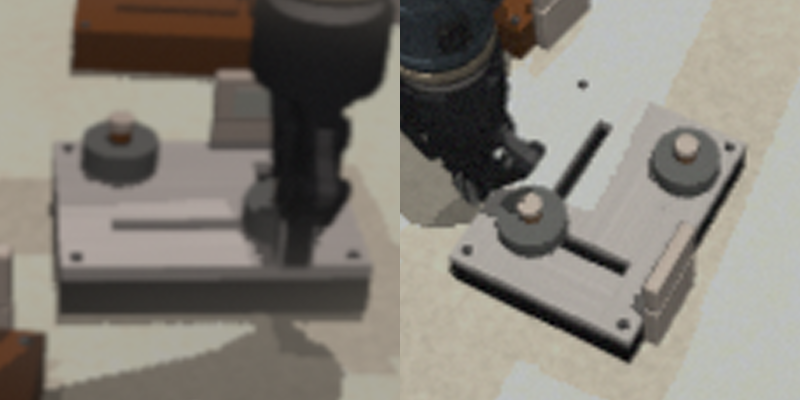

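```bash
python3 -m jog '[{"linear":[4,5,0],"angular":[0,0,0],"claw":1},{"linear":[8,11,0],"angular":[0,0,0],"claw":1},{"linear":[12,17,0],"angular":[0,0,0],"claw":1},{"linear":[16,23,0],"angular":[0,0,0],"claw":1},{"linear":[20,30,0],"angular":[0,0,0],"claw":1},{"linear":[24,37,0],"angular":[0,0,0],"claw":1},{"linear":[28,44,0],"angular":[0,0,0],"claw":1},{"linear":[32,50,0],"angular":[0,0,0],"claw":1},{"linear":[36,56,0],"angular":[0,0,0],"claw":1},{"linear":[38,59,0],"angular":[0,0,0],"claw":1},{"linear":[38,59,0],"angular":[0,0,0],"claw":1}]'; python3 look.py i
```

```text
clock: 10.48
tcp_pos: [0.6246, -0.1184, 0.0419]
eef_rot: [-3.141, -0.008, 2.585]
ft_force: [-0.5, 0.2, 0.2]
gripper_width: -0.0002
10.475 [ 0.62456971 -0.11841741  0.04192509] [ 0.04495362 -0.0115237 ] [-0.50350605  0.24600248  0.15896129]
side 0.41 [0.04435765 0.03378961]
scene 0.61 [0.03934424 0.02754502]
```

View pics/i.png

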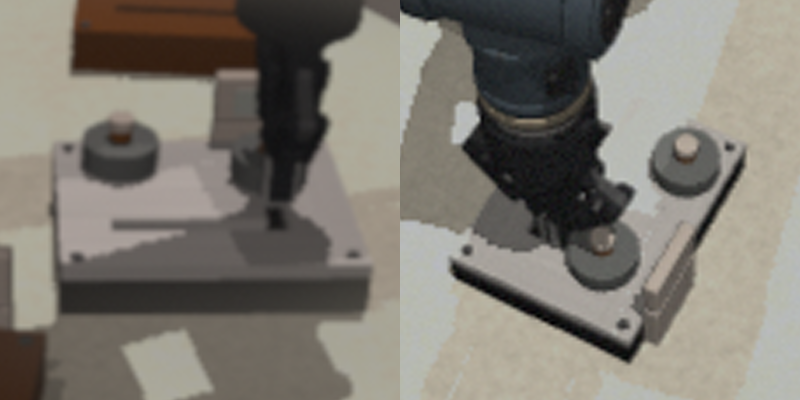

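The puck is on the second leg at y≈30, scene right panel (603,255). I'll push on in small steps until it stops.

```bash
python3 -m jog '[{"linear":[1.5,2.5,0],"angular":[0,0,0],"claw":1},{"linear":[3.2,5,0],"angular":[0,0,0],"claw":1},{"linear":[4.2,6.8,0],"angular":[0,0,0],"claw":1},{"linear":[4.2,6.8,0],"angular":[0,0,0],"claw":1}]';python3 -m jog '[{"linear":[0.8,1.3,0],"angular":[0,0,0],"claw":1},{"linear":[1.6,2.5,0],"angular":[0,0,0],"claw":1},{"linear":[1.6,2.5,0],"angular":[0,0,0],"claw":1}]';python3 -m jog '[{"linear":[0.8,1.3,0],"angular":[0,0,0],"claw":1},{"linear":[1.1,1.7,0],"angular":[0,0,0],"claw":1},{"linear":[1.1,1.7,0],"angular":[0,0,0],"claw":1}]'; python3 look.py j
```

```text
clock: 11.18
tcp_pos: [0.6287, -0.1118, 0.0419]
eef_rot: [-3.141, -0.008, 2.585]
ft_force: [0.2, -0.5, -0.7]
gripper_width: -0.0002
clock: 11.55
tcp_pos: [0.6303, -0.1092, 0.0419]
eef_rot: [-3.142, -0.008, 2.585]
ft_force: [-1.1, -1.3, -0.5]
gripper_width: 0.0004
clock: 11.92
tcp_pos: [0.6314, -0.1074, 0.0419]
eef_rot: [-3.142, -0.008, 2.585]
ft_force: [-0.6, -0.8, -0.4]
gripper_width: -0.0001
11.925 [ 0.63143418 -0.10738735  0.04189737] [0.04491023 0.00146789] [-0.58959336 -0.78895677 -0.40474301]
side 0.41 [0.04228398 0.0548068 ]
scene 0.73 [0.04720601 0.04600215]
```

View pics/j.png

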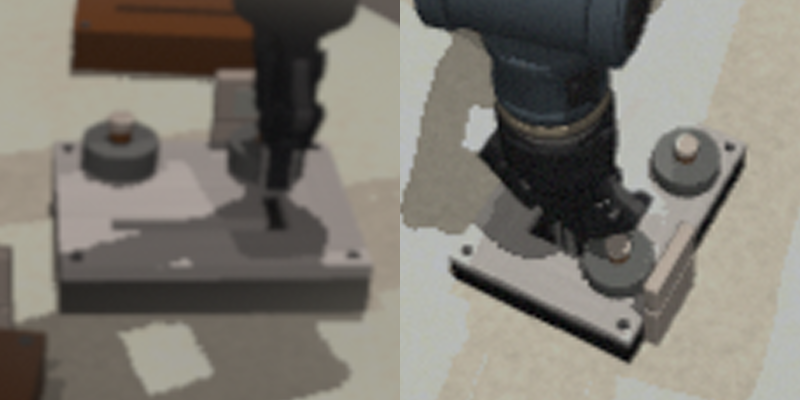

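Still no firm stop, so I'll keep pushing.

```bash
python3 -m jog '[{"linear":[0.8,1.3,0],"angular":[0,0,0],"claw":1},{"linear":[1.1,1.7,0],"angular":[0,0,0],"claw":1},{"linear":[1.1,1.7,0],"angular":[0,0,0],"claw":1}]';python3 -m jog '[{"linear":[0.8,1.3,0],"angular":[0,0,0],"claw":1},{"linear":[1.1,1.7,0],"angular":[0,0,0],"claw":1},{"linear":[1.1,1.7,0],"angular":[0,0,0],"claw":1}]'
python3 - <<'E'
from h import *
p=np.load("p2.npy");s=get_state();print(W2T(p,s["tcp_pos"]),s["ft_force"])
E
```

```text
clock: 12.5
tcp_pos: [0.632, -0.1065, 0.0419]
eef_rot: [-3.14, -0.008, 2.585]
ft_force: [-2.4, -3.7, 1.2]
gripper_width: -0.0002
clock: 12.88
tcp_pos: [0.6321, -0.1063, 0.0421]
eef_rot: [-3.137, -0.009, 2.586]
ft_force: [-4.3, -6.9, 2.3]
gripper_width: 0.0001
[0.04490325 0.00272267] [-4.31594012 -6.92259623  2.25892289]
```

Firm stop at 8 N, so the puck is at the slot's end. I'll back straight off, rise and move clear.

```bash
python3 -m jog '[{"linear":[-2,-3,0],"angular":[0,0,0],"claw":1},{"linear":[-6,-10,0],"angular":[0,0,0],"claw":1},{"linear":[-13,-21,0],"angular":[0,0,0],"claw":1},{"linear":[-20,-32,20],"angular":[0,0,0],"claw":1},{"linear":[-25,-42,60],"angular":[0,0,0],"claw":1},{"linear":[-35,-70,110],"angular":[0,0,0],"claw":1},{"linear":[-50,-110,140],"angular":[0,0,0],"claw":1},{"linear":[-65,-150,160],"angular":[0,0,0],"claw":1},{"linear":[-65,-150,160],"angular":[0,0,0],"claw":1},{"linear":[-65,-150,160],"angular":[0,0,0],"claw":1}]'; python3 look.py k
python3 - <<'E'
from h import *
p=np.load("p2.npy")
for n in("scene","side"):
    get_image(n)
    for t in("slot_end","reagent_bottle","slide_box"):
        print(n,t,[(round(d["p"],2),np.round(d["pixel"],1)) for d in place_of(t,n)[:3]])
E
```

```text
clock: 14.12
tcp_pos: [0.5665, -0.2562, 0.2027]
eef_rot: [-3.138, -0.009, 2.585]
ft_force: [0.4, 0.6, 0.3]
gripper_width: 0.0002
14.125 [ 0.56651518 -0.25618239  0.2026685 ] [ 0.06894921 -0.15908294] [0.41373434 0.64043035 0.33663483]
side 0.94 [0.04763936 0.05020457]
side 0.72 [-0.05437805  0.03276039]
side 0.29 [-0.30463771  0.16790994]
scene 0.84 [0.04232301 0.04356025]
scene 0.48 [0.014344   0.01331737]
scene slot_end [(0.78, array([153.7, 212. ])), (0.77, array([237.5, 235.8])), (0.72, array([300.9, 353.3]))]
scene reagent_bottle [(0.97, array([172.7, 361.5])), (0.73, array([224.9, 215.1]))]
scene slide_box [(0.65, array([187.7, 154. ])), (0.16, array([206.1, 257.4]))]
side slot_end [(0.87, array([204.8, 301.2])), (0.66, array([259.8, 212.6])), (0.57, array([150.9, 296.3]))]
side reagent_bottle [(0.73, array([177.6, 160.3])), (0.48, array([217.2, 259.3]))]
side slide_box [(0.83, array([308.6, 306.1]))]
```

View pics/k.png

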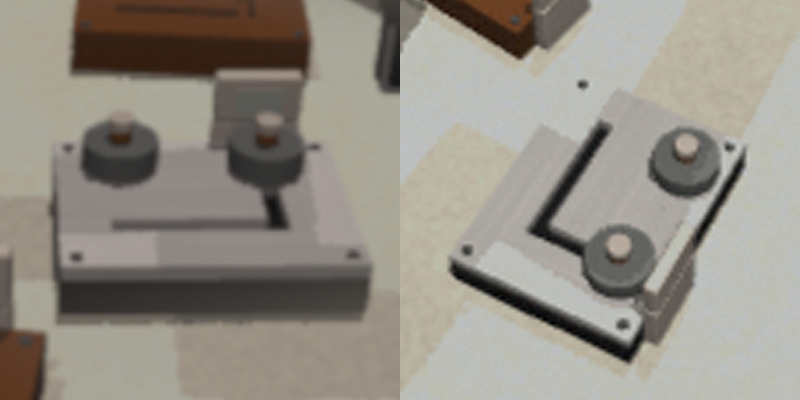

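```bash
python3 -c "
from cell import *
s=get_state();print(s['ft_force'],abs(s['qd']).max());print(hand_in())"
```

```text
[-0.72212123 -0.30841408 -0.32222022] 0.003320364112218861
the job is handed in; nothing more can be done
None
```

I pushed the puck with shut fingertips along leg one to the corner, then round to its other side and along leg two until it stopped. I then backed the hand away, raised it and handed the job in. It took about 14 s of the 51 s.

**Stops felt:** the puck stopped firmly at the corner (about 6 N) and again at the slot's end (about 8 N). From the tool position, its axis is at about y 43 mm in the track's frame (a 41.5 mm stop is expected). The finger thickness in that figure is only estimated.

**Last look:** the scene and side pictures show the puck upright in front of the reader head, with the hand well clear. The parked puck stands where it was in both pictures. The networks place the bottle and the slide box within about 3 pixels of where they started.

**Disagreement:** the networks' estimates of the puck's final place vary. The scene camera gave (42, 44) mm and the side camera (48, 50) mm, against the slot end at (45, 40) mm. The side camera's value lies past the slot's end and has been several millimetres off before, so I relied on the stop force and the tool position.

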